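# File a sample case into a sprung rack

### The job

Take the sample case out of its small dock and file it in the sprung rack right next to the case with a lug on its edge, on that case's sprung-plate side: feel its narrow foot into the seam, nudging the neighbours apart towards the sprung plate, and push it down until it stands fully home on the rack's floor, flush with the others, then let go. Work gently: never jam or press the cases with more than 30 N, neither lift nor tip the ones in the row, and leave everything else on the table alone.

Things in the scene. Friction and masses are not known exactly. Their poses are not given: they have to be found in the camera images.
- case_mid (a point): The case to be filed: grey flat case upright in the small dock. 70 mm wide (x), 20 thick (y), 95 tall (z, up), 110-160 g. Point: its centre, 47.5 above the foot. The lowest 10 mm are a black boot, 12 thick narrowing to a 5 mm foot, clamped anywhere up to 2.5 mm to either side (y) of the middle: not reported, find by feel. Body narrows below 23 mm to 7 thick at the boot; top 9 mm taper to 14.
- dock: Low fixed stand holding the loose case at the start: steel plate 110 x 75 x 6 mm with two rails up to 40 mm high beside the case, whose foot stands at 6 mm height. Origin: centre of the underside; the case's thickness lies along the dock's y.
- rack: Fixed aluminium rack. Origin on the table surface, on the row's centre line; z up, the row runs along y. Floor 8 mm above the origin, so tops of seated cases are at 103 mm. Rigid end wall at +y (inner face y = +55 mm, top 95 mm up); from it four cases stand packed face to face (20 mm apart) towards -y, then the sprung plate. Side guides 22 mm high leave 76 mm for the 70 mm wide cases.
- plate (a joint): Slide of the sprung plate (8 mm thick, top 95 mm above the table) that pushes the row towards the end wall: about 0 m with four cases, grows towards the rack's -y, about 0.020 with five, stop at 0.034. Pushes with 6.4 N at 0, 8 N at 0.020. Cases on its side of a seam can be nudged aside; those on the end wall's side cannot give way.
- lugged_mid (a point): Grey flat case standing in the rack, as big as the case to be filed, top alike (9 mm taper to a 14 mm flat), but the foot plain and square (about 120 g, slides easily on the rack's floor). The point is its centre, 47.5 mm above its foot; x along its width, y along its thickness, z up. It alone has a lug on its +x edge, sticking out 22 mm, 12 mm thick, 57 to 87 mm above its foot. First, second or third from the end wall.
- row_b_mid (a point): Grey flat case standing in the rack, as big as the case to be filed, top alike (9 mm taper to a 14 mm flat), but the foot plain and square (about 120 g, slides easily on the rack's floor). The point is its centre, 47.5 mm above its foot; x along its width, y along its thickness, z up. No lug. First, second or third in the row.
- row_c_mid (a point): Grey flat case standing in the rack, as big as the case to be filed, top alike (9 mm taper to a 14 mm flat), but the foot plain and square (about 120 g, slides easily on the rack's floor). The point is its centre, 47.5 mm above its foot; x along its width, y along its thickness, z up. No lug. First, second or third in the row.
- row_d_mid (a point): Grey flat case standing in the rack, as big as the case to be filed, top alike (9 mm taper to a 14 mm flat), but the foot plain and square (about 120 g, slides easily on the rack's floor). The point is its centre, 47.5 mm above its foot; x along its width, y along its thickness, z up. No lug. Always the last of the row, against the sprung plate.
- flat_case: Another such case, lying flat on the table (95 x 70 x 20 mm). Leave alone. Origin: on its underside.
- jar: Small white jar, 48 mm across, 55 mm tall. Leave alone. Origin: on its underside.
- lens_cap: Black round lens cap lying flat, 44 mm across, 12 mm high. Leave alone. Origin: on its underside.
- carton: Small carton 90 x 60 x 30 mm. Leave alone. Origin: on its underside.
- driver: Screwdriver lying on the table, 160 mm long. Leave alone.
- post_holder: Optical post on a foot, 50 x 75 mm, 90 mm tall. Leave alone. Origin: on its underside.
Mind the look-alikes: they are no part of the job. Leave any pink or purple look-alike of the part that bears lugged_mid alone.

How it is judged:
By the outcome, as a careful person would: the job done as asked, in the order asked, and still so for the second after the job is handed in, with the robot touching nothing.
It also fails if it takes over 72 s, if anything falls off the work surface, if the arm or the gripper's body presses on something with over 40 N, if the wrist force passes 120 N, or if a joint passes its speed limit or range.

### The arm

A 6-joint arm with a two-finger parallel gripper is mounted at the origin on the work surface. World frame = base frame: x ahead of the robot, y to its left, z up, the work surface at z = 0. Lengths are in mm, angles in rad, forces in N, time in s.
With the tool pointing down it reaches from about 275 to 750 mm from the base axis. Payload 10.2 kg.
Tool frame: the origin (TCP) lies midway between the tips of the shut fingers; the grasp point (between the pads) lies 19 mm behind it (ctrl.tcp_to_grasp is the z of the grasp point in the tool frame, in mm); z points along the fingers, y is the direction in which the jaws open and shut (so a half turn about z gives the same grasp; the last joint's range is limited). The gripper opens to 85 mm and grips with 20 to 120 N. Pads are 22 mm wide; open, the fingers measure 114 mm over their backs; the gripper's body (76 mm by 85 mm) begins 54 mm behind the grasp point. The pads swing forward as they close: fully open they stand 13 mm farther back than shut.
Start: joints at [0.937, 0.313, 1.498, -0, 1.331, -0.223], TCP at [209.668, 481.322, 231.294] pointing down, gripper open.
Joint ranges: [-2.94, 2.94], [-0.97, 2.17], [0.19, 2.56], [-1.23, 4.37], [0.02, 3.11], [-2.88, 2.88]. Speed limits (rad/s): [2.39, 2.39, 3.01, 3.14, 3.14, 3.14].

### API

Orientations are given as a unit quaternion [w, x, y, z].
In Python, from rig import sensors, capture, order, ctrl gives the robot as it stands. The module is installed in compiled form; this text tells all that it offers.
- The arm moves only by the tool play_rows, never from a script. Its argument "deltas" is a list of rows, each a list of 7 numbers: the shift along the world's x, y, z in units of 40 mm (1.0 is 40 mm), then the turn, a rotation vector about the world's x, y, z in units of 6 degrees (1.0 is 6 degrees), then the opening, from -1 (shut) to 1 (fully open). A call has 1 to 8 rows; each row shifts and turns the commanded pose from where the row before left it; what a row does not reach is not made up. A row lasts 1/12 s, in which the tool goes at most 41.7 mm and 7.16 degrees, less where a joint would pass 70% of its speed; a pose out of reach is approached as far as the arm can. A call is refused whole if a number of a shift passes 1 or a number of a turn 1, either way. A call with a gripper value outside its range is refused whole. The fingers move at their own pace and stop on an object; "squeeze" is the grip in N (left out, the last holds). Time passes only in rows, so rows that do not move let the fingers close. It gives the time, the measured TCP pose, the force and the opening at its end, in the units of the state.
- sensors.sense(): the state, without advancing time (a new reading comes with each control period).
- capture(name): name is "side" or "top" or "wrist"; returns a dict with "pixels" (420x560x3 uint8, red, green, blue), "z_map" (420x560 float32, mm along the optical axis (not along the pixel's ray), 0 where there is no reading), "fx", "fy", "cx", "cy" (pixels), "k1" (the pictures are not rectified: a ray, as slopes to the right and down, at radius r is drawn at 1 + k1 r^2 times it, then the intrinsics apply), "eye" and "rotation" of the camera in the world; the wrist camera has in their place "tool_from_camera" (4x4, takes a point from camera to tool coordinates, whose origin is the TCP and whose axes are the flange's). Camera axes: x right, y down, z forward; pixel columns grow to the right and rows downward; lengths in mm; the calibration is good to about 2 mm. A picture is of the moment at which its call begins: read the wrist's pose just before it.
- order.finish_job(): hands the job in, once; it reports no verdict.
The state is a dict: "time_s": time; "joints": joint angles; "dq": joint speeds; "tau": joint torques, N m; "eef_pos": TCP position; "ee_rot": TCP orientation; "force": force on the tool from outside, world axes, zero at the start; "wrist_torque": the same for the moment, N m; "grip_width": opening from 0.0 (shut) to 1.0 (fully open).
Only numpy, scipy, OpenCV 4.12 (cv2) and the standard library are available. Lean on these libraries where they do the work, as an engineer would, in place of code of your own. Each camera call takes 0.05 s, during which the arm holds its last target. There are 200 camera calls.

## Working session

There is one attempt and no reset: what is moved stays moved. The work goes in short steps, Python scripts to look and compute and a tool call to move; the robot and the scene stay as the last step left them, time stands still between calls to the robot, and variables do not carry over. Pictures are saved under pics/ and viewed, about 8 in all and at most 12, crops included, and the job is handed in when it is done.

Besides the shell and the picture viewer there is one more tool, called as name([rows], argument=value, ...), one row to a line, values as JSON. play_rows: Moves the arm, as the interface text tells. Its arguments: {"type":"object","properties":{"deltas":{"type":"array","items":{"type":"array","items":{"type":"number"}}},"squeeze":{"type":"number"}},"required":["deltas"]}

```bash
mkdir -p pics; cat > h.py <<'E'
import numpy as np, cv2
from rig import sensors, capture, order, ctrl
from scipy.spatial.transform import Rotation as R
def grab(name):
    s=sensors.sense(); c=capture(name)
    if 'eye' in c: c['Rw']=np.array(c['rotation']).reshape(3,3); c['t']=np.array(c['eye'])
    else:
        q=s['ee_rot']; Rt=R.from_quat([q[1],q[2],q[3],q[0]]).as_matrix(); T=np.array(c['tool_from_camera'])
        c['Rw']=Rt@T[:3,:3]; c['t']=Rt@T[:3,3]+np.array(s['eef_pos'])
    return c
def cloud(c):
    h,w=c['z_map'].shape; u,v=np.meshgrid(np.arange(w),np.arange(h))
    K=np.array([[c['fx'],0,c['cx']],[0,c['fy'],c['cy']],[0,0,1.]])
    p=cv2.undistortPoints(np.stack([u,v],-1).reshape(-1,1,2).astype(float),K,np.array([c['k1'],0,0,0.]))[:,0]
    z=c['z_map'].reshape(-1,1); P=np.hstack([p*z,z])@c['Rw'].T+c['t']; P[z[:,0]==0]=np.nan
    return P.reshape(h,w,3)
def save(c,n,crop=None,s=1):
    im=c['pixels'][:,:,::-1]
    if crop: x0,y0,x1,y1=crop; im=im[y0:y1,x0:x1]
    cv2.imwrite('pics/'+n,cv2.resize(im,None,fx=s,fy=s,interpolation=cv2.INTER_CUBIC))
E
python3 - <<'E'
from h import *
import pickle
print(sensors.sense(), ctrl.tcp_to_grasp)
ims=[]
for n in('top','side'):
    c=grab(n); P=cloud(c); np.savez(n+'.npz',P=P,pix=c['pixels']); ims.append(c['pixels'][:,:,::-1]); print(n,c['t'],c['Rw'].round(2).tolist(),c['fx'])
    save(c,n+'.png',s=1.42)
E
```

```text
{'time_s': 0.0, 'joints': array([ 9.36568502e-01,  3.13467576e-01,  1.49848010e+00, -2.40137822e-05,
        1.33100131e+00, -2.23421029e-01]), 'dq': array([-1.22354111e-03, -9.77938794e-04,  2.02190061e-04, -6.53262828e-04,
        4.40256585e-05,  2.42471884e-03]), 'tau': array([ 7.71974442e-05, -4.12270010e+01, -2.59741151e+01, -1.66824047e-04,
        4.15772956e-03,  3.04943399e-05]), 'eef_pos': array([209.51842761, 481.0810637 , 230.70989295]), 'ee_rot': array([-2.71377298e-04,  2.03959248e-01,  9.78979144e-01, -6.21610559e-04]), 'force': array([-0.36349676, -0.09438294, -0.4790954 ]), 'wrist_torque': array([0.03746654, 0.00297949, 0.00347124]), 'grip_width': 0.9995615723965442} -18.700000000000003Traceback (most recent call last):
  File "<stdin>", line 6, in <module>
  File "h.py", line 6, in grab
    if 'eye' in c: c['Rw']=np.array(c['rotation']).reshape(3,3); c['t']=np.array(c['eye'])
                           ~~~~~~~~~~~~~~~~~~~~~~~~~~~~~~~^^^^^
ValueError: cannot reshape array of size 4 into shape (3,3)
```

```bash
sed -i "s/c\['Rw'\]=np.array(c\['rotation'\]).reshape(3,3)/q=c['rotation']; c['Rw']=R.from_quat([q[1],q[2],q[3],q[0]]).as_matrix()/" h.py
python3 - <<'E'
from h import *
for n in('top','side'):
    c=grab(n); P=cloud(c); np.savez(n+'.npz',P=P,pix=c['pixels']); print(n,c['t'],c['Rw'].round(2).tolist(),c['fx'])
    print(P[300:420:60,60:560:120].round(0).tolist())
    save(c,n+'.png',s=1.42)
E
```

```text
top [ 296.73300499   -9.26110116 1166.25264177] [[-0.02, -0.97, 0.23], [-1.0, 0.02, -0.0], [-0.0, -0.23, -0.97]] 458.95858885189466
[[[364.0, 473.0, 163.0], [368.0, 252.0, 1.0], [362.0, -49.0, 0.0], [356.0, -348.0, 2.0], [351.0, -644.0, 1.0]], [[231.0, 537.0, 2.0], [224.0, 247.0, -1.0], [218.0, -45.0, -0.0], [213.0, -336.0, -1.0], [210.0, -616.0, 15.0]]]
side [ 193.6669945  -730.67925418  594.82417683] [[0.91, -0.2, 0.35], [-0.4, -0.51, 0.76], [0.02, -0.84, -0.55]] 423.5143805757771
[[[50.0, -58.0, 21.0], [260.0, -121.0, 1.0], [474.0, -208.0, -0.0], [690.0, -302.0, 2.0], [916.0, -398.0, 1.0]], [[44.0, -183.0, 1.0], [229.0, -257.0, -1.0], [413.0, -335.0, 1.0], [601.0, -414.0, -1.0], [671.0, -546.0, 120.0]]]
```

View pics/top.png

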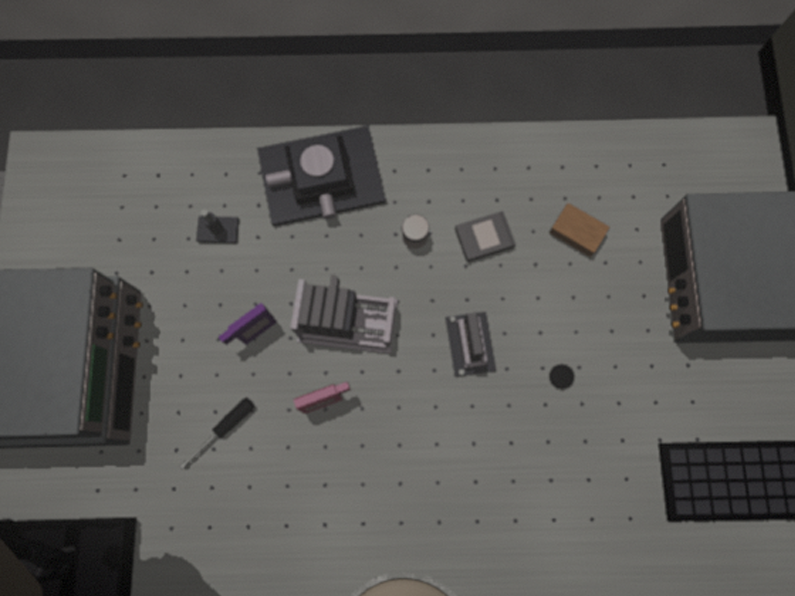

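View pics/side.png

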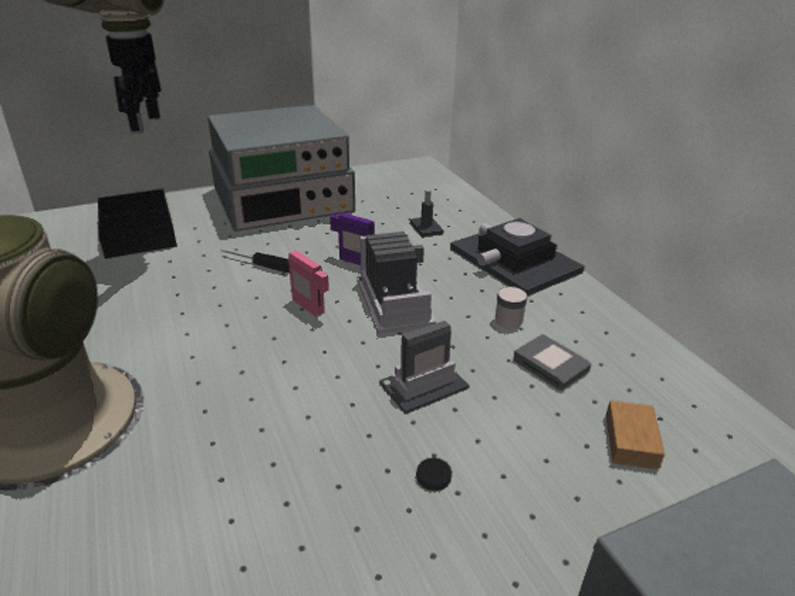

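The loose case stands in the dock at about (470,342) in the top view and (427,350) in the side view. The rack is at (345,315), with the end wall on the left (world +y) and the lug at (334,283). The look-alikes are pink (322,397), purple (243,322) and the flat case (485,235), none of them wanted. The chosen pieces are the grey case in the dock and the grey case with the lug in the rack. Next I measure and take a crop.

```bash

python3 - <<'E'
from h import *
d=np.load('top.npz'); P=d['P']; 
def rect(m,name):
    q=P[m][:, :2].astype(np.float32); r=cv2.minAreaRect(q); print(name,m.sum(),np.round(r[0],1),np.round(r[1],1),round(r[2],1),'z',P[m][:,2].min().round(1),np.median(P[m][:,2]).round(1))
v,u=np.mgrid[:420,:560]
def box(x0,y0,x1,y1): return (u>=x0/1.42)&(u<=x1/1.42)&(v>=y0/1.42)&(v<=y1/1.42)
rect(box(440,300,500,385)&(P[...,2]>85)&(P[...,2]<110),'loose top')
rect(box(440,300,500,385)&(P[...,2]>3)&(P[...,2]<9),'dock plate')
rect(box(285,270,405,360)&(P[...,2]>97)&(P[...,2]<110),'row tops')
rect(box(285,270,405,360)&(P[...,2]>4)&(P[...,2]<125),'rack all')
m=d['pix'][:,:,::-1][185:270,195:360]; cv2.imwrite('pics/c1.png',cv2.resize(cv2.convertScaleAbs(m,alpha=1.8),None,fx=4.8,fy=4.8,interpolation=cv2.INTER_CUBIC))
E
```

```text
loose top 270 [ 508.  -129.4] [73.1 20.8] 7.0 z 85.9 101.0
dock plate 745 [ 509.4 -132.6] [108.2 157. ] 87.1 z 3.0 5.5
row tops 1024 [565.8 123.6] [103.8  89.3] 88.3 z 97.0 103.4
rack all 3194 [565.6  94.7] [220.2 165.5] 88.9 z 4.0 54.2
```

View pics/c1.png

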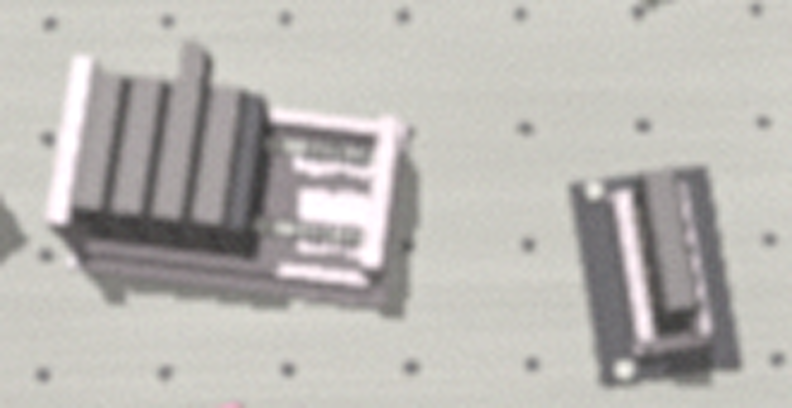

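Crop: the lugged case is third from the end wall (lug at (195,60)), and the last case (row_d) stands at (215,155) beside the plate. The target seam is therefore the one between the 3rd and 4th cases. I'll grip across the 70 mm width so the fingers stay outside the row, and move above the dock first.

play_rows([
  [0.45,-0.9,0,0,0,-1,1],
  [0.45,-0.9,0,0,0,-1,1],
  [0.45,-0.9,0,0,0,-1,1],
  [0.45,-0.9,0,0,0,-1,1],
  [0.45,-0.9,0,0,0,-1,1],
  [0.45,-0.9,0,0,0,-1,1],
  [0.45,-0.9,0,0,0,-1,1],
  [0.45,-0.9,0,0,0,-1,1],
])

```text
time_s: 0.82
eef_pos: [353.9, 191.5, 231.3]
ee_rot: [0.0, 0.587, 0.81, 0.0]
force: [1.2, 1.0, 0.5]
grip_width: 1.0
```

play_rows([
  [0.45,-0.9,0,0,0,-1,1],
  [0.45,-0.9,0,0,0,-1,1],
  [0.45,-0.9,0,0,0,0,1],
  [0.45,-0.9,0,0,0,0,1],
  [0.45,-0.9,0,0,0,0,1],
  [0.45,-0.9,0,0,0,0,1],
  [0.45,-0.9,0,0,0,0,1],
  [0.45,-0.9,0,0,0,0,1],
])

```text
time_s: 1.48
eef_pos: [498.1, -96.7, 231.1]
ee_rot: [-0.0, 0.666, 0.746, -0.0]
force: [0.3, 1.1, 0.0]
grip_width: 1.0
```

play_rows([
  [0,0,0,0,0,0,1],
  [0,0,0,0,0,0,1],
])

```text
time_s: 1.65
eef_pos: [497.8, -96.0, 230.5]
ee_rot: [-0.001, 0.667, 0.745, -0.0]
force: [-0.2, 0.9, -0.7]
grip_width: 1.003
```

```bash

python3 - <<'E'
from h import *
s=sensors.sense(); c=grab('wrist'); P=cloud(c); print(s['eef_pos'],s['force'],c['tool_from_camera'],c['fx'],c['t'])
q=s['ee_rot'];print('tooly',R.from_quat([q[1],q[2],q[3],q[0]]).as_matrix()[:,1:])
np.savez('w1.npz',P=P,pix=c['pixels']); save(c,'w1.png')
Z=P[...,2]
for lo,hi in((80,110),(99,104),(3,9)):
    m=(Z>lo)&(Z<hi)&(abs(P[...,0]-508)<60)&(abs(P[...,1]+130)<50)
    if m.sum()>10:
        r=cv2.minAreaRect(P[m][:,:2].astype(np.float32)); print(lo,m.sum(),np.round(r,1) if 0 else r, np.median(Z[m]))
E
```

```text
[497.75218343 -95.98404372 230.4985026 ] [-0.20244083  0.94721061 -0.69160739] [[ 1.03215622e-03 -9.60386876e-01 -2.78668231e-01  7.00813588e+01]
 [ 9.99999088e-01  1.23414872e-03 -5.49416597e-04  1.80590940e+00]
 [ 8.71570528e-04 -2.78667410e-01  9.60387274e-01 -1.42893691e+02]
 [ 0.00000000e+00  0.00000000e+00  0.00000000e+00  1.00000000e+00]] 367.7288239022643 [492.03293583 -26.23119513 373.44987722]
tooly [[ 9.93930406e-01 -1.36401476e-03]
 [ 1.10003259e-01  7.12700138e-04]
 [-1.27733792e-03 -9.99998816e-01]]
80 2458 ((508.6298828125, -129.0527801513672), (69.9952163696289, 17.550216674804688), 6.6435651779174805) 100.68393422235314
99 1603 ((508.58074951171875, -129.96705627441406), (69.6788330078125, 15.781816482543945), 6.683522701263428) 101.2111649975389
3 2846 ((508.5321350097656, -132.061279296875), (110.2204360961914, 74.72276306152344), 7.27596378326416) 6.26332727116386
```

View pics/w1.png

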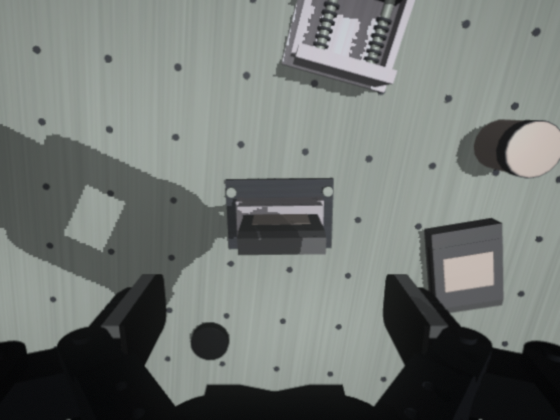

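The case in the dock is centred at about (508.6, −130.5), yaw 6.8°, top at 101, which matches 6+95. The flat case (465,265) and lens cap (210,340) are clear of it. I take one close look at the rack before grasping, while the hand is empty.

play_rows([
  [0.43,0.95,0,0,0,-0.55,1],
  [0.43,0.95,0,0,0,-0.55,1],
  [0.43,0.95,0,0,0,-0.55,1],
  [0.43,0.95,0,0,0,-0.55,1],
  [0,0,0,0,0,0,1],
  [0,0,0,0,0,0,1],
])

```text
time_s: 2.2
eef_pos: [565.8, 60.1, 231.2]
ee_rot: [-0.0, 0.746, 0.666, -0.0]
force: [0.1, -1.3, -0.1]
grip_width: 1.002
```

```bash

python3 - <<'E'
from h import *
s=sensors.sense(); c=grab('wrist'); P=cloud(c); print(s['eef_pos'],s['force'],c['t'])
np.savez('w2.npz',P=P,pix=c['pixels']); save(c,'w2.png',s=1.42)
Z=P[...,2]
m=(Z>97)&(Z<108)&(abs(P[...,0]-566)<70)&(abs(P[...,1]-120)<80)
r=cv2.minAreaRect(P[m][:,:2].astype(np.float32)); print(r,np.median(Z[m]))
m=(Z>88)&(Z<108)&(abs(P[...,0]-566)<80)&(abs(P[...,1]-120)<80)
r=cv2.minAreaRect(P[m][:,:2].astype(np.float32)); print(r)
E
```

```text
[565.82407411  60.09508486 231.1684276 ] [ 0.08910839 -1.26082216 -0.12042699] [575.70650227 129.92255672 374.06012761]
((566.0934448242188, 124.79586791992188), (98.54888153076172, 87.11474609375), 87.1422348022461) 103.15163334129079
((567.1388549804688, 122.29080200195312), (98.66736602783203, 100.27500915527344), 82.08834838867188)
```

View pics/w2.png

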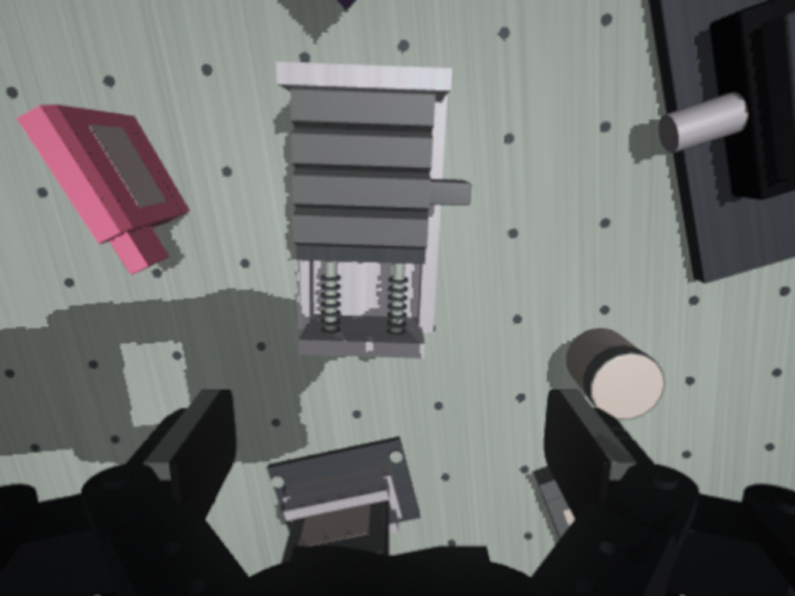

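The lugged case (lug at (450,192)) has row_d below it at (362,225), then the plate and springs, so the target seam is at about (362,205). I'll rectify the z=103 plane to measure the grooves and yaw.

```bash

python3 - <<'E'
from h import *
c=grab('wrist'); g=c['pixels'].mean(2).astype(np.float32)
def proj(X):
    q=(X-c['t'])@c['Rw']; a=q[:,:2]/q[:,2:]; k=1+c['k1']*(a**2).sum(1,keepdims=True); return a*k*[c['fx'],c['fy']]+[c['cx'],c['cy']]
best=None
O=np.array([566,115.])
for yaw in np.radians(np.arange(-12,0.1,.5)):
    ex=np.array([np.cos(yaw),np.sin(yaw)]); ey=np.array([-ex[1],ex[0]])
    t=np.arange(-60,70,.5); w=np.arange(-30,31,1.)
    X=O+t[:,None,None]*ey+w[None,:,None]*ex; X=np.concatenate([X,np.full(X.shape[:2]+(1,),103.)],-1).reshape(-1,3)
    uv=proj(X).astype(np.float32); pr=cv2.remap(g,uv[:,0].reshape(len(t),-1),uv[:,1].reshape(len(t),-1),cv2.INTER_LINEAR).mean(1)
    sc=(np.diff(pr)**2).sum()
    if best is None or sc>best[0]: best=(sc,yaw,pr)
sc,yaw,pr=best; print('yaw',np.degrees(yaw))
for a,b in zip(t[::2],pr[::2]): print(a,int(b),end='; ')
ex=np.array([np.cos(yaw),np.sin(yaw)]); ey=np.array([-ex[1],ex[0]])
# x edges per case
print()
for tt in np.arange(-40,60,4):
    w=np.arange(-50,70,.5); X=np.c_[O+tt*ey+w[:,None]*ex,np.full(len(w),103.)]; uv=proj(X).astype(np.float32)
    l=cv2.remap(g,uv[:,:1],uv[:,1:],cv2.INTER_LINEAR)[:,0]; d=np.diff(cv2.GaussianBlur(l[:,None],(1,5),0)[:,0]); print(tt,w[np.argsort(-abs(d))[:5]],end=' ')
# depth profile
P=cloud(c).reshape(-1,3); r=P[:,:2]-O; a=r@ex; b=r@ey; print()
for tt in np.arange(-40,70,2): 
    m=(abs(a)<28)&(abs(b-tt)<1); print(tt,np.median(P[m,2]).round(1),end='; ')
E
```

```text
yaw -8.5
-60.0 132; -59.0 136; -58.0 147; -57.0 153; -56.0 147; -55.0 136; -54.0 138; -53.0 148; -52.0 152; -51.0 143; -50.0 134; -49.0 139; -48.0 150; -47.0 159; -46.0 161; -45.0 163; -44.0 165; -43.0 165; -42.0 162; -41.0 144; -40.0 105; -39.0 84; -38.0 82; -37.0 82; -36.0 82; -35.0 82; -34.0 82; -33.0 77; -32.0 64; -31.0 78; -30.0 106; -29.0 113; -28.0 113; -27.0 113; -26.0 113; -25.0 114; -24.0 114; -23.0 114; -22.0 114; -21.0 114; -20.0 114; -19.0 114; -18.0 113; -17.0 100; -16.0 76; -15.0 69; -14.0 67; -13.0 60; -12.0 52; -11.0 73; -10.0 105; -9.0 112; -8.0 112; -7.0 112; -6.0 113; -5.0 113; -4.0 113; -3.0 113; -2.0 114; -1.0 114; 0.0 114; 1.0 114; 2.0 112; 3.0 98; 4.0 76; 5.0 71; 6.0 68; 7.0 57; 8.0 54; 9.0 77; 10.0 111; 11.0 119; 12.0 120; 13.0 120; 14.0 120; 15.0 120; 16.0 120; 17.0 121; 18.0 121; 19.0 121; 20.0 121; 21.0 121; 22.0 121; 23.0 106; 24.0 80; 25.0 71; 26.0 63; 27.0 55; 28.0 55; 29.0 79; 30.0 115; 31.0 123; 32.0 123; 33.0 124; 34.0 124; 35.0 124; 36.0 124; 37.0 124; 38.0 124; 39.0 124; 40.0 121; 41.0 119; 42.0 118; 43.0 104; 44.0 77; 45.0 112; 46.0 186; 47.0 204;
[... 470 characters left out ...]
. ] -12 [ 30.5  30.   31.   27.5 -45. ] -8 [-44.5 -45.   48.5 -44.   48. ] -4 [-45.5 -46.   49.  -45.   48.5] 0 [-46.5 -46.  -47.   48.5  49. ] 4 [ 27.5  28.   27.  -45.   28.5] 8 [27.5 27.  28.  26.5 28.5] 12 [ 27.5  28.  -46.  -45.5  27. ] 16 [ 28.   27.5 -46.5  28.5  27. ] 20 [ 27.5  28.  -45.  -45.5  27. ] 24 [27.5 28.  27.  67.5 68. ] 28 [27.5 27.  28.  26.5 28.5] 32 [ 27.5  28.  -48.   27.  -48.5] 36 [27.5 28.  27.  28.5 33.5] 40 [ 31.5  31.   32.  -42.5  30.5] 44 [ 33.   33.5  32.5  34.  -46. ] 48 [ 35.   35.5  34.5 -49.  -48.5] 52 [ 35.   35.5  34.5 -49.  -48.5] 56 [-37.5 -32.5 -38.  -33.  -37. ] 
  return _methods._mean(a, axis=axis, dtype=dtype,
  ret = ret.dtype.type(ret / rcount)
```

The seam lies at about (555.3, 102.8), with row yaw −8.5° and tops at 103.3 (expected 103). The groove measures 6.3 mm (expected 6). Back to the dock to grasp.

play_rows([
  [-0.286,-0.955,0,0,0,0.444,1],
  [-0.286,-0.955,0,0,0,0.444,1],
  [-0.286,-0.955,0,0,0,0.444,1],
  [-0.286,-0.955,0,0,0,0.444,1],
  [-0.286,-0.955,0,0,0,0.444,1],
  [0,0,-0.9,0,0,0,1],
  [0,0,-0.9,0,0,0,1],
  [0,0,-0.9,0,0,0,1],
])

```text
time_s: 2.97
eef_pos: [508.1, -135.5, 122.7]
ee_rot: [0.001, 0.666, 0.746, 0.0]
force: [1.6, 0.8, 0.4]
grip_width: 1.003
```

play_rows([
  [0,0,-0.8,0,0,0,1],
  [0,0,-0.8,0,0,0,1],
  [0,0,0,0,0,0,1],
  [0,0,0,0,0,0,1],
])

```text
time_s: 3.3
eef_pos: [508.3, -134.3, 59.4]
ee_rot: [-0.001, 0.666, 0.746, -0.0]
force: [1.0, 0.8, 0.7]
grip_width: 1.001
```

```bash

python3 - <<'E'
from h import *
s=sensors.sense(); c=grab('wrist'); P=cloud(c); print(s['eef_pos'],s['force']); save(c,'w3.png')
q=s['ee_rot'];Rt=R.from_quat([q[1],q[2],q[3],q[0]]).as_matrix(); print('tooly deg',np.degrees(np.arctan2(Rt[1,1],Rt[0,1])))
Z=P[...,2];m=(Z>99.5)&(Z<104)&(abs(P[...,0]-508)<60)&(abs(P[...,1]+130)<30)
print(m.sum(),cv2.minAreaRect(P[m][:,:2].astype(np.float32)),np.median(Z[m]))
E
```

```text
[ 508.34933175 -134.28508557   59.44833229] [0.97583742 0.83881398 0.71883928]
tooly deg 6.526206820488275
10863 ((510.2969665527344, -133.54275512695312), (113.37853240966797, 23.850109100341797), 6.763820171356201) 101.2224487400053
```

View pics/w3.png

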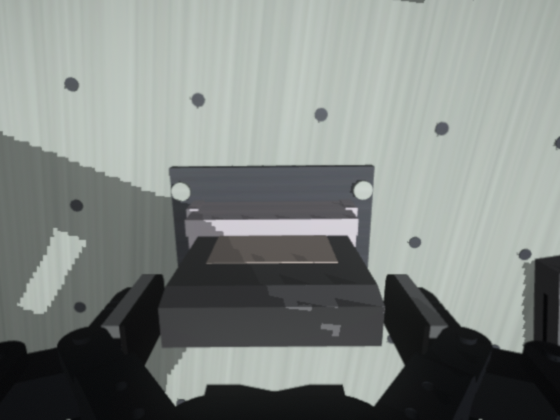

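The case sits between the pads (top flat at rows 306–345, columns 160–382). The TCP y looks a few mm too low, so I'll check it with a tighter mask.

```bash

python3 - <<'E'
from h import *
s=sensors.sense(); c=grab('wrist'); P=cloud(c); print(s['eef_pos'],s['force'])
Z=P[...,2]; a=np.radians(6.7); ex=np.array([np.cos(a),np.sin(a)]);ey=np.array([-ex[1],ex[0]])
r=P[...,:2]-[508.5,-130]; A=r@ex;B=r@ey
m=(Z>100.4)&(Z<104)&(abs(A)<30)&(abs(B)<25)
print('B range',np.percentile(B[m],[0,1,50,99,100]))
m=(Z>100.4)&(Z<102)&(abs(B)<6)&(abs(A)<60); h=np.histogram(A[m],bins=np.arange(-60,61,3)); print(h)
v,u=np.mgrid[:420,:560]
for n,mm in(('L',(u<165)&(u>100)&(v>270)&(v<345)),('R',(u>384)&(u<450)&(v>270)&(v<345))):
    k=mm&(Z>45); print(n,np.nanpercentile(A[k],[2,50,98]),np.nanpercentile(B[k],[1,2,50,98,99]),np.nanpercentile(Z[k],[2,50,98]))
E
```

```text
[ 509.42645714 -134.64544416   60.90522401] [ 0.66590173  0.11738216 -0.01658609]
B range [-8.27284198 -7.50610895 -0.11396011  7.1005271   8.02528475]
(array([  0,   1,  30,   5,  18,  24,  74,   0, 175, 272, 277, 265, 279,
       274, 275, 272, 278, 269, 272, 266, 275, 270, 264, 276, 279, 268,
       274, 266, 267, 272, 256, 204,   0,   0,  58,  32,  22,   4,  12,
        17]), array([-60, -57, -54, -51, -48, -45, -42, -39, -36, -33, -30, -27, -24,
       -21, -18, -15, -12,  -9,  -6,  -3,   0,   3,   6,   9,  12,  15,
        18,  21,  24,  27,  30,  33,  36,  39,  42,  45,  48,  51,  54,
        57,  60]))
L [-52.99124758 -40.9401099  -33.12332609] [-13.96224351 -12.35951662   3.16464602   7.16825601   7.58377742] [ 79.04347081  99.44032471 119.85602631]
R [44.3453239  45.13312453 57.2636536 ] [-15.15322174 -14.0690558    2.2850733    6.53548784   6.78475781] [ 77.7729445   97.27561045 119.81578511]
```

The case centre is 4 mm to the +y of the pads. I shift and close with a gentle 28 N.

play_rows([
  [-0.02,0.08,0,0,0,0,1],
  [0,0,0,0,0,0,0.8],
  [0,0,0,0,0,0,0.6],
  [0,0,0,0,0,0,0.4],
  [0,0,0,0,0,0,0.2],
  [0,0,0,0,0,0,-1],
  [0,0,0,0,0,0,-1],
  [0,0,0,0,0,0,-1],
], squeeze=28)

```text
time_s: 4.07
eef_pos: [508.9, -130.8, 60.6]
ee_rot: [0.001, 0.665, 0.747, 0.0]
force: [-1.4, 1.2, 7.9]
grip_width: 0.815
```

play_rows([
  [0,0,0,0,0,0,-1],
  [0,0,0,0,0,0,-1],
  [0,0,0,0,0,0,-1],
  [0,0,0,0,0,0,-1],
])

```text
time_s: 4.4
eef_pos: [508.9, -130.8, 60.6]
ee_rot: [0.001, 0.665, 0.747, 0.0]
force: [-2.0, 1.7, 8.7]
grip_width: 0.815
```

play_rows([
  [0,0,0.1,0,0,0,-1],
  [0,0,0.3,0,0,0,-1],
  [0,0,0.6,0,0,0,-1],
  [0,0,0.9,0,0,0,-1],
  [0,0,0.9,0,0,0,-1],
  [0,0,0.9,0,0,0,-1],
  [0,0,0,0,0,0,-1],
  [0,0,0,0,0,0,-1],
])

```text
time_s: 5.07
eef_pos: [508.9, -130.8, 209.0]
ee_rot: [0.002, 0.665, 0.747, 0.0]
force: [-0.4, 0.6, -2.0]
grip_width: 0.818
```

```bash

python3 - <<'E'
from h import *
s=sensors.sense(); print(s['eef_pos'],s['ee_rot'],s['force'],s['wrist_torque'],s['joints'])
c=grab('side');P=cloud(c); save(c,'s2.png',(220,80,400,215),4.4)
c=grab('wrist');P=cloud(c);Z=P[...,2];k=(abs(P[...,0]-508.7)<30)&(abs(P[...,1]+130)<25)&(Z>150);print(np.percentile(Z[k],[2,50,98]));k&=(Z>np.median(Z[k])-1.5);print(cv2.minAreaRect(P[k][:,:2].astype(np.float32)))
E
```

```text
[ 508.88497506 -130.82794492  209.02790179] [1.84617771e-03 6.65273765e-01 7.46597075e-01 4.66339500e-04] [-0.39718477  0.63967448 -1.99701267] [0.00303632 0.05221841 0.05440167] [-4.74816951e-01  3.29853912e-01  1.53412281e+00 -2.23961613e-05
  1.27380766e+00 -5.89882654e-01]
[184.47773466 247.68979683 295.99875761]
((508.6513977050781, -124.40050506591797), (63.015010833740234, 26.818227767944336), 6.8715620040893555)
```

View pics/s2.png

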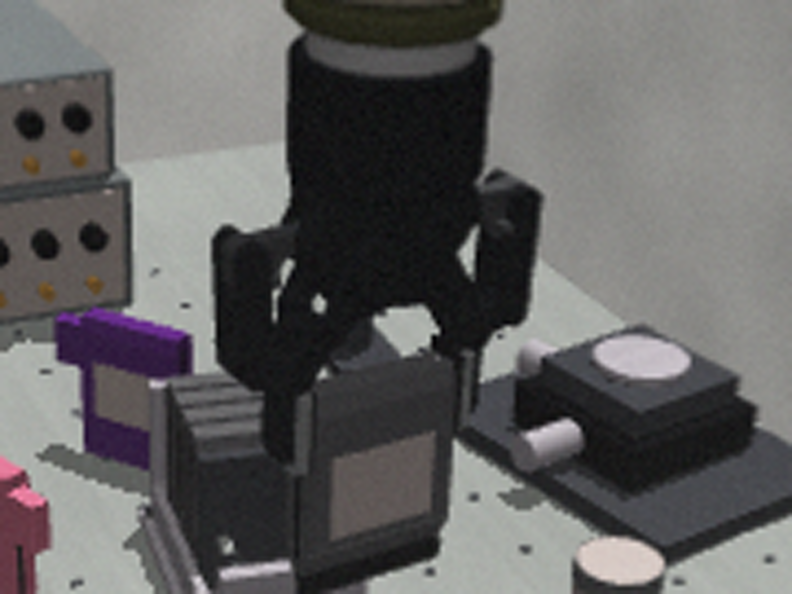

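The case is held upright, gripped by its narrow edges (side crop (375,450)). The boot offset can't be seen at this scale. I'll find it by feel: slide lightly over row_d's top towards the seam until the foot drops in.

play_rows([
  [0.19,0.952,0,0,0,-0.42,-1],
  [0.19,0.952,0,0,0,-0.42,-1],
  [0.19,0.952,0,0,0,-0.42,-1],
  [0.19,0.952,0,0,0,-0.42,-1],
  [0.19,0.952,0,0,0,-0.42,-1],
  [0.19,0.952,0,0,0,-0.42,-1],
  [0,0,0,0,0,0,-1],
  [0,0,0,0,0,0,-1],
])

```text
time_s: 5.83
eef_pos: [553.3, 99.6, 205.3]
ee_rot: [-0.001, 0.757, 0.654, -0.001]
force: [-0.6, -0.9, -0.9]
grip_width: 0.814
```

```bash
cat > st.py <<'E'
from h import *
# case frame readout: t = along rack ey rel to seam of TCP, w along ex
a=np.radians(-8.5); ex=np.array([np.cos(a),np.sin(a)]);ey=np.array([-ex[1],ex[0]])
s=sensors.sense(); q=s['ee_rot'];Rt=R.from_quat([q[1],q[2],q[3],q[0]]).as_matrix()
d=np.array(s['eef_pos'])[:2]-[555.3,102.75]; f=np.array(s['force'])
print('t %.2f w %.2f z %.2f'%(d@ey,d@ex,s['eef_pos'][2]),'yaw %.2f'%np.degrees(np.arctan2(Rt[1,1],Rt[0,1])),'Ft %.1f Fw %.1f Fz %.1f'%(f[:2]@ey,f[:2]@ex,f[2]),'M',np.round(s['wrist_torque'],2),'tz',Rt[:,2].round(4),'g %.3f T %.2f'%(s['grip_width'],s['time_s']))
E
python3 st.py
python3 - <<'E'
from h import *
c=grab('wrist'); np.savez('w4.npz',P=cloud(c)); save(c,'w4.png')
E
```

```text
t -3.46 w -1.51 z 205.33 yaw -8.35 Ft -0.9 Fw -0.4 Fz -0.9 M [ 0.01 -0.03  0.01] tz [-0.0035  0.     -1.    ] g 0.814 T 5.83
```

View pics/w4.png

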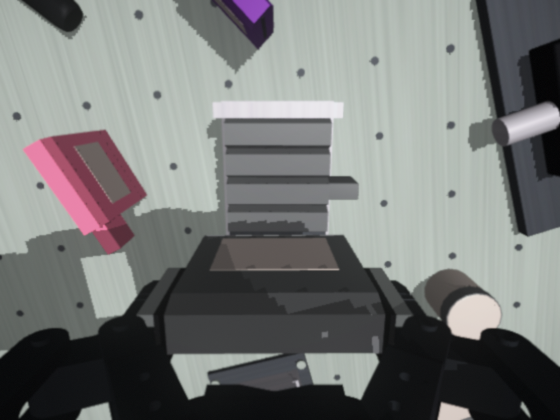

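The row, with the lug at (343,188), lies ahead of the held case. Descending to just above the tops.

play_rows([
  [0.04,-0.05,-0.4,0,0,0,-1],
  [0,0,-0.4,0,0,0,-1],
  [0,0,-0.1,0,0,0,-1],
  [0,0,0,0,0,0,-1],
  [0,0,0,0,0,0,-1],
])

```text
time_s: 6.3
eef_pos: [555.7, 95.1, 171.5]
ee_rot: [-0.0, 0.758, 0.652, -0.0]
force: [-0.1, -0.5, -1.2]
grip_width: 0.816
```

```bash
python3 st.py
```

```text
t -7.49 w 1.49 z 171.55 yaw -8.59 Ft -0.5 Fw -0.0 Fz -1.2 M [-0.04  0.01  0.01] tz [-2.e-04 -0.e+00 -1.e+00] g 0.816 T 6.30
```

play_rows([
  [-0.03,0.05,-0.1,0,0,0,-1],
  [0,0,-0.1,0,0,0,-1],
  [0,0,-0.04,0,0,0,-1],
  [0,0,-0.03,0,0,0,-1],
  [0,0,0,0,0,0,-1],
])

```text
time_s: 6.72
eef_pos: [554.3, 97.8, 160.3]
ee_rot: [-0.0, 0.758, 0.653, -0.0]
force: [-0.3, 0.4, -0.7]
grip_width: 0.815
```

```bash
python3 st.py
```

```text
t -4.99 w -0.23 z 160.35 yaw -8.53 Ft 0.4 Fw -0.4 Fz -0.7 M [ 0.01 -0.01  0.04] tz [-2.e-04 -0.e+00 -1.e+00] g 0.815 T 6.72
```

play_rows([
  [0,0,-0.03,0,0,0,-1],
  [0,0,-0.03,0,0,0,-1],
  [0,0,0,0,0,0,-1],
])

```text
time_s: 6.97
eef_pos: [554.4, 97.8, 157.9]
ee_rot: [-0.0, 0.758, 0.653, -0.0]
force: [1.1, -0.3, -2.3]
grip_width: 0.812
```

```bash
python3 st.py
```

```text
t -5.00 w -0.20 z 157.93 yaw -8.54 Ft -0.1 Fw 1.1 Fz -2.3 M [-0.03 -0.05  0.03] tz [-2.e-04 -0.e+00 -1.e+00] g 0.812 T 6.97
```

play_rows([
  [0,0,-0.02,0,0,0,-1],
  [0,0,-0.02,0,0,0,-1],
  [0,0,0,0,0,0,-1],
])

```text
time_s: 7.22
eef_pos: [554.6, 97.9, 157.7]
ee_rot: [0.0, 0.758, 0.653, 0.0]
force: [-3.0, 0.2, 8.4]
grip_width: 0.818
```

```bash
python3 st.py
```

```text
t -4.91 w 0.00 z 157.67 yaw -8.53 Ft -0.3 Fw -3.0 Fz 8.4 M [ 0.02  0.63 -0.03] tz [ 1.1e-03 -1.0e-04 -1.0e+00] g 0.818 T 7.22
```

Contact came at z 157.7, exactly the flat-top height, so the foot is on row_d's top. Now sliding towards the seam.

play_rows([
  [0.003,0.02,0,0,0,0,-1],
  [0.003,0.02,0,0,0,0,-1],
  [0,0,0,0,0,0,-1],
])

```text
time_s: 7.47
eef_pos: [555.1, 99.2, 157.7]
ee_rot: [0.001, 0.758, 0.653, 0.0]
force: [-1.2, -1.5, 6.5]
grip_width: 0.811
```

```bash
python3 st.py
```

```text
t -3.57 w 0.35 z 157.70 yaw -8.53 Ft -1.7 Fw -0.9 Fz 6.5 M [-0.38  0.36 -0.06] tz [ 2.e-03 -9.e-04 -1.e+00] g 0.811 T 7.47
```

play_rows([
  [0.003,0.02,0,0,0,0,-1],
  [0.003,0.02,0,0,0,0,-1],
  [0,0,0,0,0,0,-1],
])

```text
time_s: 7.72
eef_pos: [555.5, 100.7, 157.7]
ee_rot: [0.001, 0.758, 0.653, 0.001]
force: [-1.3, -2.0, 5.4]
grip_width: 0.815
```

```bash
python3 st.py
```

```text
t -2.04 w 0.50 z 157.69 yaw -8.53 Ft -2.1 Fw -1.0 Fz 5.4 M [-0.46  0.15 -0.03] tz [ 0.0023 -0.0011 -1.    ] g 0.815 T 7.72
```

play_rows([
  [0,0.015,-0.01,0,0,0,-1],
  [0,0.015,0,0,0,0,-1],
  [0,0,0,0,0,0,-1],
])

```text
time_s: 7.97
eef_pos: [555.6, 101.7, 157.6]
ee_rot: [0.002, 0.758, 0.653, 0.001]
force: [-0.8, -2.1, 7.6]
grip_width: 0.815
```

```bash
python3 st.py
```

```text
t -1.03 w 0.50 z 157.62 yaw -8.53 Ft -2.2 Fw -0.4 Fz 7.6 M [-0.71  0.26 -0.  ] tz [ 0.0029 -0.0015 -1.    ] g 0.815 T 7.97
```

play_rows([
  [0,0.015,0,0,0,0,-1],
  [0,0.015,0,0,0,0,-1],
  [0,0,0,0,0,0,-1],
])

```text
time_s: 8.22
eef_pos: [555.8, 102.9, 157.6]
ee_rot: [0.002, 0.758, 0.653, 0.001]
force: [-0.5, -2.8, 7.1]
grip_width: 0.813
```

```bash
python3 st.py
```

```text
t 0.23 w 0.44 z 157.57 yaw -8.53 Ft -2.9 Fw -0.1 Fz 7.1 M [-0.62  0.11  0.03] tz [ 0.0032 -0.0013 -1.    ] g 0.813 T 8.22
```

play_rows([
  [0,0.012,0,0,0,0,-1],
  [0,0.012,0,0,0,0,-1],
  [0,0,0,0,0,0,-1],
])

```text
time_s: 8.47
eef_pos: [555.8, 103.9, 157.5]
ee_rot: [0.002, 0.758, 0.653, 0.001]
force: [0.2, -2.0, 6.8]
grip_width: 0.82
```

```bash
python3 st.py
```

```text
t 1.19 w 0.33 z 157.51 yaw -8.53 Ft -1.9 Fw 0.5 Fz 6.8 M [-0.56 -0.03  0.03] tz [ 0.0033 -0.0012 -1.    ] g 0.820 T 8.47
```

play_rows([
  [0,0.012,0,0,0,0,-1],
  [0,0.012,0,0,0,0,-1],
  [0,0,0,0,0,0,-1],
])

```text
time_s: 8.72
eef_pos: [555.8, 104.9, 157.5]
ee_rot: [0.002, 0.758, 0.653, 0.001]
force: [-0.4, -2.8, 6.4]
grip_width: 0.817
```

```bash
python3 st.py
```

```text
t 2.16 w 0.22 z 157.48 yaw -8.53 Ft -2.9 Fw -0.0 Fz 6.4 M [-0.59 -0.1  -0.05] tz [ 0.0034 -0.0012 -1.    ] g 0.817 T 8.72
```

play_rows([
  [0,0.012,0,0,0,0,-1],
  [0,0.012,0,0,0,0,-1],
  [0,0,0,0,0,0,-1],
])

```text
time_s: 8.97
eef_pos: [555.8, 105.8, 157.5]
ee_rot: [0.002, 0.758, 0.653, 0.001]
force: [0.6, -2.3, 6.1]
grip_width: 0.815
```

```bash
python3 st.py
```

```text
t 3.14 w 0.08 z 157.47 yaw -8.53 Ft -2.2 Fw 1.0 Fz 6.1 M [-0.55 -0.04  0.01] tz [ 0.0034 -0.0011 -1.    ] g 0.815 T 8.97
```

play_rows([
  [0,0.012,0,0,0,0,-1],
  [0,0.012,0,0,0,0,-1],
  [0,0,0,0,0,0,-1],
])

```text
time_s: 9.22
eef_pos: [555.3, 107.1, 156.7]
ee_rot: [0.001, 0.758, 0.652, 0.0]
force: [1.2, 0.2, -1.6]
grip_width: 0.814
```

```bash
python3 st.py
```

```text
t 4.32 w -0.66 z 156.71 yaw -8.54 Ft 0.4 Fw 1.2 Fz -1.6 M [-0.03 -0.01  0.03] tz [ 1.5e-03 -3.0e-04 -1.0e+00] g 0.814 T 9.22
```

The foot dropped in: Fz went to about 0 and z fell 0.8 mm. Before going deeper I check whether the case swung in the pads.

```bash
cat > tilt.py <<'E'
from h import *
a=np.radians(-8.5); ex=np.array([np.cos(a),np.sin(a)]);ey=np.array([-ex[1],ex[0]])
s=sensors.sense(); c=grab('wrist'); P=cloud(c).reshape(-1,3); e=np.array(s['eef_pos']); r=P[:,:2]-e[:2]; A=r@ex;B=r@ey;Z=P[:,2]-e[2]
m=(abs(A)<30)&(B>-15)&(B<14)&(Z>28)&(Z<55)
def fit(X,y):
    k=np.ones(len(y),bool)
    for _ in range(6):
        q=np.linalg.lstsq(X[k],y[k],rcond=None)[0]; k=abs(X@q-y)<0.8
    return q,k.sum()
k=m&(Z>38.6)&(B<6.5); q,n=fit(np.c_[A[k],B[k],np.ones(k.sum())],Z[k]); print('top slope A,B deg',np.degrees(q[:2]).round(2),'z %.2f'%q[2],n, 'B range',np.percentile(B[k],[1,99]).round(2))
k=(abs(A)<28)&(B>-2)&(B<22)&(Z>-45)&(Z<28)&(P[:,2]>112); q,n=fit(np.c_[A[k],Z[k],np.ones(k.sum())],B[k]); print('front face slope A,Z deg',np.degrees(q[:2]).round(2),'B0 %.2f'%q[2],n,'B at top %.2f foot %.2f'%(q[2]+38*q[1],q[2]-54*q[1]))
E
python3 tilt.py; python3 - <<'E'
from h import *
d=np.load('w4.npz')
E
```

```text
top slope A,B deg [-0.14 -1.49] z 40.53 5648 B range [-6.21  6.37]
front face slope A,Z deg [0.18 1.65] B0 9.56 7159 B at top 10.66 foot 8.01
```

The case leans 1.5° in the pads (top towards +y), so the foot sits at about −2 mm from tilt and −2.3 mm from boot offset. That agrees with the drop point. I seat it 2 mm deeper, then straighten with the foot held fixed.

play_rows([
  [0,0,-0.03,0,0,0,-1],
  [0,0,-0.03,0,0,0,-1],
  [0,0,0,0,0,0,-1],
])

```text
time_s: 9.52
eef_pos: [555.2, 106.9, 154.8]
ee_rot: [0.001, 0.758, 0.653, 0.0]
force: [-1.5, -1.9, 8.2]
grip_width: 0.814
```

```bash
python3 st.py
```

```text
t 4.12 w -0.70 z 154.76 yaw -8.53 Ft -2.1 Fw -1.2 Fz 8.2 M [-0.56  0.39 -0.  ] tz [ 1.5e-03 -9.0e-04 -1.0e+00] g 0.814 T 9.52
```

play_rows([
  [-0.003,-0.025,0,0.13,-0.02,0,-1],
  [-0.003,-0.025,0,0.13,-0.02,0,-1],
  [0,0,0,0,0,0,-1],
  [0,0,0,0,0,0,-1],
])

```text
time_s: 9.85
eef_pos: [555.0, 105.3, 154.7]
ee_rot: [-0.009, 0.758, 0.652, 0.011]
force: [-0.8, 1.1, 7.6]
grip_width: 0.815
```

```bash
python3 st.py; python3 tilt.py
```

```text
t 2.46 w -0.66 z 154.72 yaw -8.55 Ft 0.9 Fw -1.0 Fz 7.6 M [0.04 0.35 0.01] tz [ 0.0058  0.0276 -0.9996] g 0.815 T 9.85
top slope A,B deg [-0.23  0.25] z 40.55 6166 B range [-7.31  6.4 ]
front face slope A,Z deg [0.2  0.11] B0 9.52 7079 B at top 9.59 foot 9.42
```

The case is vertical again and the boot offset is about −2 mm. Now I descend in steps, shifting towards the plate (−t) so that row_d is the one that gives way.

play_rows([
  [-0.004,-0.025,-0.05,0,0,0,-1],
  [-0.004,-0.025,-0.05,0,0,0,-1],
  [0,0,0,0,0,0,-1],
])

```text
time_s: 10.15
eef_pos: [555.1, 103.6, 150.7]
ee_rot: [-0.008, 0.758, 0.652, 0.012]
force: [1.6, 1.1, 5.9]
grip_width: 0.814
```

```bash
python3 st.py; python3 tilt.py
```

```text
t 0.80 w -0.34 z 150.71 yaw -8.55 Ft 1.3 Fw 1.4 Fz 5.9 M [ 0.33 -0.23  0.01] tz [ 0.0071  0.0282 -0.9996] g 0.814 T 10.15
top slope A,B deg [-0.07  0.34] z 40.53 6138 B range [-7.38  6.41]
front face slope A,Z deg [ 0.21 -0.05] B0 9.59 7073 B at top 9.55 foot 9.64
```

play_rows([
  [-0.004,-0.03,-0.07,0,0,0,-1],
  [-0.004,-0.035,-0.08,0,0,0,-1],
  [0,0,0,0,0,0,-1],
])

```text
time_s: 10.45
eef_pos: [554.9, 101.2, 144.5]
ee_rot: [-0.008, 0.758, 0.652, 0.012]
force: [2.1, 3.3, 3.0]
grip_width: 0.816
```

```bash
python3 st.py; python3 tilt.py
```

```text
t -1.61 w -0.20 z 144.52 yaw -8.55 Ft 3.6 Fw 1.6 Fz 3.0 M [ 0.56 -0.47 -0.  ] tz [ 0.0074  0.0286 -0.9996] g 0.816 T 10.45
top slope A,B deg [-0.02  0.19] z 40.53 6222 B range [-7.38  6.41]
front face slope A,Z deg [ 0.18 -0.27] B0 9.70 7203 B at top 9.52 foot 9.95
```

play_rows([
  [-0.004,-0.035,-0.07,0,0,0,-1],
  [-0.004,-0.035,-0.08,0,0,0,-1],
  [0,0,0,0,0,0,-1],
])

```text
time_s: 10.75
eef_pos: [554.5, 98.2, 138.5]
ee_rot: [-0.008, 0.758, 0.652, 0.012]
force: [2.9, 1.7, 4.7]
grip_width: 0.818
```

```bash
python3 st.py; python3 tilt.py
```

```text
t -4.65 w -0.07 z 138.45 yaw -8.54 Ft 2.1 Fw 2.6 Fz 4.7 M [ 0.52 -0.53 -0.02] tz [ 0.0072  0.028  -0.9996] g 0.818 T 10.75
top slope A,B deg [-0.1   0.13] z 40.55 6222 B range [-7.39  6.4 ]
front face slope A,Z deg [ 0.19 -0.47] B0 9.78 6869 B at top 9.46 foot 10.22
```

play_rows([
  [-0.005,-0.043,-0.085,0,0,0,-1],
  [-0.005,-0.043,-0.085,0,0,0,-1],
  [0,0,0,0,0,0,-1],
])

```text
time_s: 11.05
eef_pos: [553.8, 94.8, 131.2]
ee_rot: [-0.009, 0.758, 0.652, 0.012]
force: [2.4, 2.3, 1.5]
grip_width: 0.814
```

```bash
python3 st.py; python3 tilt.py
```

```text
t -8.09 w -0.29 z 131.16 yaw -8.55 Ft 2.6 Fw 2.0 Fz 1.5 M [ 0.55 -0.59  0.08] tz [ 0.0061  0.0283 -0.9996] g 0.814 T 11.05
top slope A,B deg [-0.16  0.55] z 40.59 6230 B range [-7.45  6.4 ]
front face slope A,Z deg [ 0.2 -0.8] B0 9.96 6401 B at top 9.43 foot 10.71
```

play_rows([
  [-0.003,-0.03,-0.085,-0.05,0.007,0,-1],
  [-0.003,-0.015,-0.085,-0.05,0.007,0,-1],
  [0,0,0,0,0,0,-1],
])

```text
time_s: 11.35
eef_pos: [553.3, 93.2, 124.0]
ee_rot: [-0.005, 0.758, 0.653, 0.007]
force: [3.0, 4.1, 1.7]
grip_width: 0.817
```

```bash
python3 st.py; python3 tilt.py
```

```text
t -9.74 w -0.58 z 124.02 yaw -8.53 Ft 4.5 Fw 2.4 Fz 1.7 M [ 0.77 -0.66 -0.03] tz [ 0.0037  0.0174 -0.9998] g 0.817 T 11.35
top slope A,B deg [-0.16  0.2 ] z 40.58 6057 B range [-7.03  6.34]
front face slope A,Z deg [ 0.2  -0.44] B0 10.06 5798 B at top 9.77 foot 10.48
```

play_rows([
  [0,0,-0.1,0,0,0,-1],
  [0,0,-0.1,0,0,0,-1],
  [0,0,-0.1,0,0,0,-1],
  [0,0,0,0,0,0,-1],
])

```text
time_s: 11.73
eef_pos: [552.5, 93.0, 110.8]
ee_rot: [-0.006, 0.758, 0.653, 0.006]
force: [2.3, 5.8, -3.1]
grip_width: 0.813
```

```bash
python3 st.py; python3 tilt.py
```

```text
t -10.02 w -1.38 z 110.75 yaw -8.53 Ft 6.0 Fw 1.4 Fz -3.1 M [ 0.96 -0.53  0.1 ] tz [ 9.000e-04  1.760e-02 -9.998e-01] g 0.813 T 11.73
top slope A,B deg [-0.3   0.49] z 40.57 6029 B range [-7.05  6.37]
front face slope A,Z deg [ 0.2  -0.78] B0 10.24 4397 B at top 9.73 foot 10.97
```

play_rows([
  [0.015,0.01,-0.1,-0.04,0.006,0,-1],
  [0.01,0.005,-0.1,-0.04,0.006,0,-1],
  [0,0,-0.1,0,0,0,-1],
  [0,0,0,0,0,0,-1],
])

```text
time_s: 12.12
eef_pos: [553.9, 93.0, 99.1]
ee_rot: [-0.003, 0.758, 0.653, 0.003]
force: [2.5, 0.5, -4.4]
grip_width: 0.816
```

```bash
python3 st.py; python3 tilt.py; python3 - <<'E'
from h import *
c=grab('wrist'); save(c,'w5.png')
E
```

```text
t -9.86 w 0.05 z 99.05 yaw -8.54 Ft 0.8 Fw 2.4 Fz -4.4 M [ 0.25 -0.57  0.04] tz [ 7.e-04  8.e-03 -1.e+00] g 0.816 T 12.12
top slope A,B deg [-0.27 -0.09] z 40.56 5823 B range [-6.68  6.39]
front face slope A,Z deg [0.16 0.47] B0 9.95 2766 B at top 10.26 foot 9.50
```

View pics/w5.png

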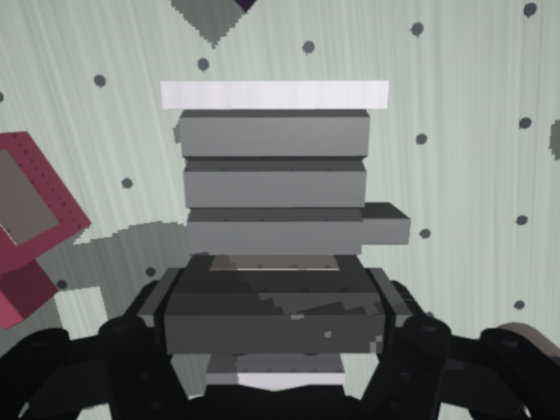

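The case stands 58 mm deep next to the lugged case (lug at (390,220)) on the plate side, with the row aligned. I release here, before the fingers reach the neighbours or the lug, and press it home from above with shut fingers.

play_rows([
  [0,0,0,0,0,0,0.75],
  [0,0,0,0,0,0,0.85],
  [0,0,0,0,0,0,1],
  [0,0,0,0,0,0,1],
  [0,0,0,0,0,0,1],
])

```text
time_s: 12.63
eef_pos: [554.0, 93.2, 100.2]
ee_rot: [-0.003, 0.758, 0.653, 0.003]
force: [-0.3, -0.5, 0.6]
grip_width: 1.003
```

play_rows([
  [0,0,0.5,0,0,0,1],
  [0,0,0.9,0,0,0,1],
  [0,0,0.6,0,0,0,1],
  [0,0,0,0,0,0,-1],
  [0,0,0,0,0,0,-1],
  [0,0,0,0,0,0,-1],
  [0,0,0,0,0,0,-1],
  [0,0,0,0,0,0,-1],
])

```text
time_s: 13.3
eef_pos: [553.6, 93.2, 179.0]
ee_rot: [-0.003, 0.758, 0.652, 0.003]
force: [0.0, -0.0, 0.4]
grip_width: 0.297
```

```bash
python3 st.py; cat > row.py <<'E'
from h import *
import sys
a=np.radians(-8.5); ex=np.array([np.cos(a),np.sin(a)]);ey=np.array([-ex[1],ex[0]])
c=grab('wrist'); P=cloud(c).reshape(-1,3); r=P[:,:2]-[555.3,102.75]; A=r@ex;B=r@ey
for t in np.arange(-44,60,2):
    m=(abs(A)<30)&(abs(B-t)<1)&(P[:,2]<160)
    if m.sum()>5: print(int(t),np.median(P[m,2]).round(1),end='; ')
save(c,sys.argv[1])
E
python3 row.py w6.png
```

```text
t -9.68 w -0.27 z 178.95 yaw -8.54 Ft -0.0 Fw 0.0 Fz 0.4 M [ 0.    0.02 -0.  ] tz [-7.0e-04  8.5e-03 -1.0e+00] g 0.297 T 13.30
-44 95.3; -42 95.4; -40 95.6; -36 103.2; -34 103.4; -32 103.5; -18 139.3; -16 139.6; -14 139.6; -12 139.7; -10 139.6; -8 139.6; -6 139.6; -4 139.5; -2 136.4; 0 117.6; 2 101.5; 4 103.3; 6 103.4; 8 103.3; 10 103.2; 12 103.4; 14 103.4; 16 103.3; 18 100.3; 20 95.7; 22 100.7; 24 103.3; 26 103.4; 28 103.3; 30 103.2; 32 103.5; 34 103.3; 36 103.3; 38 100.2; 40 95.7; 42 100.4; 44 103.3; 46 103.5; 48 103.3; 50 103.4; 52 103.3; 54 103.3; 56 103.4; 58 100.0;
```

View pics/w6.png

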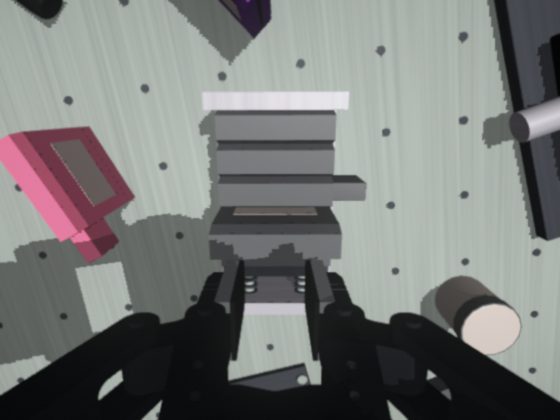

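Released, and the case stays put (top at 139.6, centred t≈−10, row tops still 103.3). Closing the fingers fully and pressing down.

play_rows([
  [0,0,0,0,0,0,-1],
  [0,0,0,0,0,0,-1],
  [0,0,-0.4,0,0,0,-1],
  [0,0,-0.3,0,0,0,-1],
  [0,0,-0.15,0,0,0,-1],
  [0,0,0,0,0,0,-1],
])

```text
time_s: 13.85
eef_pos: [553.4, 93.2, 144.8]
ee_rot: [-0.004, 0.758, 0.652, 0.002]
force: [0.1, -0.0, -0.1]
grip_width: -0.001
```

play_rows([
  [0,0,-0.06,0,0,0,-1],
  [0,0,-0.06,0,0,0,-1],
  [0,0,-0.04,0,0,0,-1],
  [0,0,-0.04,0,0,0,-1],
  [0,0,0,0,0,0,-1],
])

```text
time_s: 14.27
eef_pos: [554.3, 93.2, 138.5]
ee_rot: [-0.002, 0.758, 0.653, 0.004]
force: [0.2, 0.0, 1.0]
grip_width: -0.005
```

```bash
python3 st.py
```

```text
t -9.57 w 0.45 z 138.47 yaw -8.54 Ft 0.1 Fw 0.1 Fz 1.0 M [-0.01 -0.06  0.03] tz [ 0.0025  0.0083 -1.    ] g -0.005 T 14.27
```

play_rows([
  [0,0,-0.04,0,0,0,-1],
  [0,0,-0.04,0,0,0,-1],
  [0,0,-0.04,0,0,0,-1],
  [0,0,-0.04,0,0,0,-1],
  [0,0,0,0,0,0,-1],
])

```text
time_s: 14.68
eef_pos: [554.2, 93.2, 131.8]
ee_rot: [-0.002, 0.758, 0.652, 0.004]
force: [-0.2, -0.2, 1.6]
grip_width: 0.0
```

play_rows([
  [0,0,-0.04,0,0,0,-1],
  [0,0,-0.04,0,0,0,-1],
  [0,0,-0.04,0,0,0,-1],
  [0,0,-0.04,0,0,0,-1],
  [0,0,0,0,0,0,-1],
])

```text
time_s: 15.1
eef_pos: [554.1, 93.2, 125.2]
ee_rot: [-0.003, 0.758, 0.653, 0.003]
force: [1.5, 0.3, 2.3]
grip_width: -0.0
```

```bash
python3 st.py
```

```text
t -9.58 w 0.22 z 125.16 yaw -8.54 Ft 0.6 Fw 1.5 Fz 2.3 M [ 0.06 -0.13  0.01] tz [ 0.0016  0.0084 -1.    ] g -0.000 T 15.10
```

play_rows([
  [0,0,-0.05,0,0,0,-1],
  [0,0,-0.05,0,0,0,-1],
  [0,0,-0.05,0,0,0,-1],
  [0,0,-0.05,0,0,0,-1],
  [0,0,-0.05,0,0,0,-1],
  [0,0,0,0,0,0,-1],
])

```text
time_s: 15.6
eef_pos: [554.0, 93.3, 115.0]
ee_rot: [-0.003, 0.758, 0.653, 0.003]
force: [0.8, 0.8, 1.4]
grip_width: 0.004
```

play_rows([
  [0,0,-0.04,0,0,0,-1],
  [0,0,-0.04,0,0,0,-1],
  [0,0,-0.04,0,0,0,-1],
  [0,0,-0.04,0,0,0,-1],
  [0,0,0,0,0,0,-1],
])

```text
time_s: 16.02
eef_pos: [554.0, 93.2, 108.7]
ee_rot: [-0.003, 0.758, 0.653, 0.003]
force: [0.6, 0.4, 2.0]
grip_width: -0.001
```

```bash
python3 st.py; python3 row.py w7.png
```

```text
t -9.59 w 0.13 z 108.67 yaw -8.54 Ft 0.5 Fw 0.5 Fz 2.0 M [ 0.01 -0.16 -0.01] tz [ 0.0014  0.0084 -1.    ] g -0.001 T 16.02
-34 102.6; -32 103.2; -30 103.3; -28 103.3; -26 103.3; -24 103.2; -22 101.4; -20 146.7; -18 157.3; -16 109.4; -14 109.3; -12 109.3; -10 109.2; -8 109.2; -6 109.0; -4 129.8; -2 107.8; 0 103.2; 2 154.7; 4 103.7; 6 103.4; 8 103.3; 10 103.3; 12 103.3; 14 103.3; 16 103.3; 18 100.1; 20 95.9; 22 102.0; 24 103.2; 26 103.3; 28 103.3; 30 103.3; 32 103.3; 34 103.3; 36 103.3; 38 100.2; 40 95.9; 42 100.7; 44 103.4; 46 103.3; 48 103.3; 50 103.4; 52 103.3; 54 103.3; 56 103.3; 58 100.0;
```

play_rows([
  [0,-0.008,-0.035,0,0,0,-1],
  [0,0,-0.035,0,0,0,-1],
  [0,0,-0.025,0,0,0,-1],
  [0,0,-0.02,0,0,0,-1],
  [0,0,0,0,0,0,-1],
])

```text
time_s: 16.48
eef_pos: [554.0, 93.0, 104.1]
ee_rot: [-0.003, 0.758, 0.653, 0.003]
force: [-0.1, 1.9, 2.6]
grip_width: 0.002
```

play_rows([
  [0,0,-0.02,0,0,0,-1],
  [0,0,-0.02,0,0,0,-1],
  [0,0,0,0,0,0,-1],
])

```text
time_s: 16.73
eef_pos: [554.2, 92.9, 103.0]
ee_rot: [-0.003, 0.758, 0.653, 0.003]
force: [-0.2, 1.0, 5.6]
grip_width: -0.002
```

```bash
python3 st.py
```

```text
t -9.87 w 0.35 z 102.99 yaw -8.54 Ft 1.0 Fw -0.3 Fz 5.6 M [ 0.35  0.06 -0.03] tz [ 0.0019  0.0084 -1.    ] g -0.002 T 16.73
```

play_rows([
  [0,0,-0.02,0,0,0,-1],
  [0,0,-0.01,0,0,0,-1],
  [0,0,0,0,0,0,-1],
])

```text
time_s: 16.98
eef_pos: [554.5, 92.9, 102.9]
ee_rot: [-0.002, 0.758, 0.653, 0.004]
force: [-2.4, 2.0, 14.9]
grip_width: 0.001
```

```bash
python3 st.py
```

```text
t -9.85 w 0.65 z 102.88 yaw -8.53 Ft 1.6 Fw -2.7 Fz 14.9 M [ 0.27  0.57 -0.01] tz [ 0.0032  0.0082 -1.    ] g 0.001 T 16.98
```

The case is on the floor: z stays at 102.9 while the force rises to 15 N. Retreating for a final check.

play_rows([
  [0,0,0.1,0,0,0,-1],
  [0,0,0.5,0,0,0,-1],
  [0,-0.5,0.9,0,0,0,-1],
  [0,-0.5,0.9,0,0,0,-1],
  [0,-0.3,0.9,0,0,0,-1],
  [0,0,0,0,0,0,-1],
  [0,0,0,0,0,0,-1],
])

```text
time_s: 17.57
eef_pos: [554.4, 40.1, 234.6]
ee_rot: [-0.002, 0.758, 0.652, 0.004]
force: [-0.2, -0.0, -1.0]
grip_width: -0.0
```

```bash
python3 st.py; python3 row.py w8.png
```

```text
t -62.12 w 8.33 z 234.56 yaw -8.61 Ft -0.1 Fw -0.2 Fz -1.0 M [-0.02 -0.02 -0.  ] tz [ 0.0037  0.0076 -1.    ] g -0.000 T 17.57
-44 95.2; -42 95.4; -40 95.3; -38 100.4; -36 103.4; -34 103.4; -32 103.1; -30 103.4; -28 103.3; -26 103.2; -24 103.5; -22 100.0; -20 95.4; -18 100.5; -16 103.5; -14 103.2; -12 103.3; -10 103.3; -8 103.3; -6 103.3; -4 103.2; -2 100.0; 0 96.0; 2 101.7; 4 103.3; 6 103.4; 8 103.3; 10 103.3; 12 103.4; 14 103.3; 16 103.4; 18 99.1; 20 96.3; 22 101.4; 24 103.3; 26 103.4; 28 103.4; 30 103.4; 32 103.5; 34 103.4; 36 103.4; 38 101.3; 40 95.6; 42 99.6; 44 103.2; 46 103.3; 48 103.3; 50 103.3; 52 103.2; 54 103.2; 56 103.3; 58 100.7;
```

View pics/w8.png

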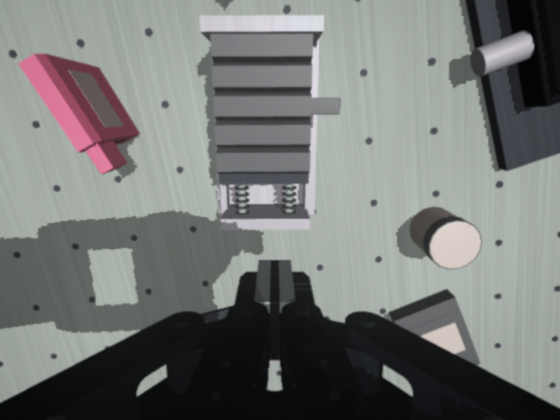

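Five cases stand flush, all at 103.3. The new one is fourth from the end wall, at (263,132), directly below the lugged case with the lug at (325,106). Nothing else has moved and the hand is clear.

```bash
python3 -c "
from rig import order; print(order.finish_job())"
```

```text
the job is handed in; nothing more can be done
None
```

The sample case is filed in the rack right next to the lugged case (third from the end wall), on its sprung-plate side. I handed the job in at about 17.6 s.

- **How it went:** I gripped the case by its narrow edges at 28 N. I slid its foot lightly over row_d's top until it dropped into the seam. I then worked it down while nudging row_d towards the plate. At 58 mm deep I let go, before the fingers reached the neighbours. I pressed it the rest of the way from above with shut fingers.
- **Last checks:** All five case tops measured 103.3 mm, spaced 20 mm apart and upright. When pressing, the case stopped at z 102.9 while the force rose to 15 N, the highest force I read while pushing or sliding it. The hand is clear, and nothing else in the last picture appears to have moved.
- **What disagreed:** The case swung about 1.5° in the pads while I was feeling for the seam. That put the drop-in point about 2 mm further than expected. I measured the tilt with the wrist camera and straightened it before going deeper. The boot turned out to be about 2 mm off-centre, towards the plate.

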